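# Find the well-fitting gap with a feeler blade

### The job

Take the feeler blade out of its wooden stand and find by feel which of the three gaps in the black seat board block fits it: one is too tight and stops the blade part way, one is too wide and takes it with no resistance, and one takes it with a light, steady drag. Never force the blade where it will not go; leave it upright and pushed fully home in the gap with the light drag, let go, and do not disturb the bell, oil can or screwdriver.

Things in the scene. Friction and masses are not known exactly. Their poses are not given: they have to be found in the camera images.
- blade: Feeler blade, 120 g: steel, 20 mm wide (its x), 6 mm thick (its y), 58 mm long, pointing down (-z), square tip; above it a brass shoulder plate 32 x 20 x 6 mm, then a pale wooden handle 24 (x) x 16 (y) x 50 mm tall (top at z = 56 mm). Origin: centre of the shoulder's underside, z up. At the start it stands upright in the stand, shoulder on the stand's top.
- stand: Fixed wooden stand 70 (x) x 60 (y) x 75 mm tall with one upright slot, 24 x 9 mm, in the middle of its top; origin at the centre of its underside.
- block: Fixed black lacquered seat board block, 80 (x) x 170 (y) x 75 mm tall; origin at the centre of its underside, z up. Three upright gaps open in its top at y = -50, 0 and +50 mm, each 24 mm (x) by 9 mm (y) with a 3 mm chamfer and a thin brass frame. They look alike; which is tight, wide or right differs from start to start. The blade is home when its shoulder lies on the block's top.
- blade_tip (a point): Middle of the blade's square-cut tip, 58 mm below the shoulder.
- gap_a (a point): Centre of the mouth of the gap at y = -50 mm of the block, level with its top; axes as the block's. In the tight gap the blade's tip is stopped 30 mm below the block's top; in the right gap drag begins about 28 mm down, is full from 40 mm and gives way; in the wide gap there is none until the shoulder lands.
- gap_b (a point): Centre of the mouth of the middle gap; axes as the block's.
- gap_c (a point): Centre of the mouth of the gap at y = +50 mm of the block; axes as the block's.
- leaf (a joint): Sprung lining leaf inside the right gap, in m: 0 while that gap is empty, about 0.001 to 0.0035 when the blade is between the leaves. It does not tell which gap it is in. The two leaves give a steady drag of very roughly 4 to 10 N as the blade slides (up to about 14 N at first) and give way; once it is pushed home they hold it there.
- lips (a joint): Sprung narrow lips inside the tight gap, in m: 0 when untouched, pressed down by the blade at about 3 N per mm (4 mm at about 14 N); 0.0085 (about 27 N) counts as forced. It does not tell which gap it is in.
- bell: Bystander: loose brass bell dome, 90 mm across and 56 mm high; origin under its centre.
- oilcan: Bystander: loose copper oil can, 72 mm across, 130 mm high with a thin spout; origin under its centre.
- screwdriver: Bystander: loose screwdriver with a pale bone handle lying on the bench along its x axis; origin under its middle.
There are look-alikes about, which are no part of the job. Leave any grey, orange or purple look-alike of the stand alone.

How it is judged:
On the way:
1. the blade is lifted clear out of its stand (z of blade_tip in the frame of stand above 0.078 m), for 0.1 s.
At the end, for the whole second after the job is handed in: The blade stands at rest, upright within 5 degrees, between the leaves of the right gap (leaf pushed open more than 0.6 mm), fully home: the shoulder's underside within 3 mm of the block's top; let go (value of joint leaf above 0.0006 m and z of blade in the frame of block between 0.072 and 0.078 m and angle between blade's own z axis and vertical below 0.09 rad and linear speed of blade below 0.02 m/s); the robot touches nothing.
It fails at once if the blade is forced into the tight gap (lips pressed down more than 8.5 mm, about 27 N) (value of joint lips above 0.0085 m).
It fails at once if a bystander is disturbed by more than 20 mm (distance of any of bell, oilcan, screwdriver from where it was at the start of the episode above 0.02 m).
It also fails if it takes over 51 s, if anything falls off the work surface, if the arm or the gripper's body presses on something with over 40 N, if the wrist force passes 120 N, or if a joint passes its speed limit or range.

### The arm

A 6-joint arm with a two-finger parallel gripper is mounted at the origin on the work surface. World frame = base frame: x ahead of the robot, y to its left, z up, the work surface at z = 0. Lengths are in m, angles in rad, forces in N, time in s.
With the tool pointing down it reaches from about 0.35 to 0.85 m from the base axis. Payload 8.1 kg.
Tool frame: the origin (TCP) lies at the centre of the arm's flange, where the gripper is bolted on; the fingertips stand 173 mm ahead of it and the grasp point (between the pads) lies 155 mm ahead of it; z points along the fingers, y is the line along which they close (so a half turn about z gives the same grasp; the last joint's range is limited). The gripper opens to 85 mm and grips with 20 to 120 N. Pads are 22 mm wide; open, the fingers measure 114 mm over their backs; the gripper's body (76 mm by 85 mm) begins 54 mm behind the grasp point. The pads swing forward as they close: fully open they stand 13 mm farther back than shut.
Start: joints at [1.077, 0.13, 1.488, -0, 1.523, -0.085], TCP at [0.238, 0.551, 0.405] pointing down, gripper open.
Joint ranges: [-2.96, 2.96], [-0.89, 2.26], [0.02, 2.5], [-1.34, 4.48], [0, 2.73], [-2.66, 2.66]. Speed limits (rad/s): [2.39, 2.39, 2.79, 3.14, 3.14, 3.14].

### API

Orientations are given as a rotation vector (axis times angle).
In Python, from plant import read_state, grab_frame, camera_info, close_job gives the robot as it stands.
- The arm moves only by the tool drive_tool, never from a script. Its arguments are lists of equal length, an entry for each row: "gripper": the opening, from 0 (shut) to 1 (fully open); "delta_pos": the shift along the tool's x, y, z in mm, a list of three; "yaw": the turn about the tool's z in degrees. A call has 1 to 12 rows; each row shifts and turns the commanded pose from where the row before left it, along the tool's axes as they then stand; what a row does not reach is not made up. A row lasts 1/12 s, in which the tool goes at most 41.7 mm and 7.16 degrees, less where a joint would pass 70% of its speed; a pose out of reach is approached as far as the arm can. A call is refused whole if a number of a shift passes 41.7 or a number of a turn 7.16, either way. A call with a gripper value outside its range is refused whole. The fingers move at their own pace and stop on an object; "squeeze" is the grip in N (left out, the last holds). Time passes only in rows, so rows that do not move let the fingers close. It gives the time, the measured TCP pose, the force, the opening and the grip force at its end, in the units of the state.
- read_state(): the state, without advancing time (a new reading comes with each control period).
- grab_frame(name): name is "scene" or "side" or "wrist"; returns (picture, depth): 384x512x3 uint8, blue, green, red; 384x512 float32, m along the optical axis (not along the pixel's ray), 0 where there is no reading.
- camera_info(name): a dict with "camera_matrix" (3x3 intrinsics, pixels), "k1" (the pictures are not rectified: a ray, as slopes to the right and down, at radius r is drawn at 1 + k1 r^2 times it, then the intrinsics apply), "eye" and "orientation" of the camera in the world. Camera axes: x right, y up, looking along -z (the intrinsics and any distortion apply to the point x, -y, -z); pixel columns grow to the right and rows downward; lengths in m; the calibration is good to about 2 mm. A picture is of the moment at which its call begins: read the wrist's pose just before it. camera_info takes no time and is no camera call; for the wrist camera it gives the pose at the moment of the call.
- close_job(): hands the job in; it is judged then, once.
The state is a dict: "t": time; "joint_pos": joint angles; "joint_velocities": joint speeds; "joint_efforts": joint torques, N m; "eef_pos": TCP position; "tool_rot": TCP orientation; "contact_force": force on the tool from outside, world axes, zero at the start; "ft_torque": the same for the moment, N m; "width": opening from 0.0 (shut) to 1.0 (fully open); "gripper_force": force on a finger pad.
Only numpy, scipy, OpenCV 4.12 (cv2) and the standard library are available. Lean on these libraries where they do the work, as an engineer would, in place of code of your own. Each camera call takes 0.05 s, during which the arm holds its last target. There are 200 camera calls.

## Working session

There is one attempt and no reset: what is moved stays moved. The work goes in short steps, Python scripts to look and compute and a tool call to move; the robot and the scene stay as the last step left them, time stands still between calls to the robot, and variables do not carry over. Pictures are saved under pics/ and viewed, at most 10 in all, crops included, and the job is handed in when it is done.

Besides the shell and the picture viewer there is one more tool, called after "Request:" by a JSON object that holds its "op" and its "data", one argument or row to a line. drive_tool: Moves the arm, as the interface text tells. Its arguments: {"type":"object","properties":{"gripper":{"type":"array"},"delta_pos":{"type":"array"},"yaw":{"type":"array"},"squeeze":{"type":"number"}},"required":["gripper","delta_pos","yaw"]}

```bash
mkdir -p pics; ls; python3 - <<'E'
from plant import *
import cv2,numpy as np
s=read_state();print(s)
ims=[]
for n in("scene","side"):
    im,d=grab_frame(n);np.savez(n+'.npz',im=im,d=d);cv2.imwrite(f'pics/{n}0.png',im);print(n,camera_info(n))
print(camera_info("wrist"))
E
```

```text
pics
{'t': 0.0, 'joint_pos': array([ 1.07659948e+00,  1.31206244e-01,  1.48928796e+00, -3.19368837e-05,
        1.52302158e+00, -8.53921272e-02]), 'joint_velocities': array([-0.00015893,  0.00020868, -0.0010502 , -0.0004638 ,  0.00072322,
        0.00041996]), 'joint_efforts': array([ 1.38002000e-03, -5.69413626e+01, -5.00543368e+01,  2.33426563e-04,
        1.53182633e-02,  2.25041191e-05]), 'eef_pos': array([0.23837745, 0.55036021, 0.40361244]), 'tool_rot': array([-6.37578750e-01, -3.07568346e+00,  2.90871861e-03]), 'contact_force': array([0.85390344, 0.71875356, 1.38147375]), 'ft_torque': array([-0.03876702,  0.01948032,  0.03924086]), 'gripper_force': 0.0, 'width': 1.0007627956247986}
scene {'camera_matrix': array([[409.80937328,   0.        , 260.4502853 ],
       [  0.        , 409.80937328, 186.94118379],
       [  0.        ,   0.        ,   1.        ]]), 'k1': -0.027338946342836075, 'eye': array([ 1.1970375 , -0.4922605 ,  0.65078982]), 'orientation': array([0.87443908, 0.45180879, 0.86555888])}
side {'camera_matrix': array([[373.27144791,   0.        , 254.55113859],
       [  0.        , 373.27144791, 190.65708807],
       [  0.        ,   0.        ,   1.        ]]), 'k1': 0.003505809540457688, 'eye': array([ 0.22719567, -0.69786001,  0.82709326]), 'orientation': array([ 0.78164125, -0.18516282, -0.41208577])}
{'camera_matrix': array([[338.84462476,   0.        , 257.66991663],
       [  0.        , 338.84462476, 197.30431649],
       [  0.        ,   0.        ,   1.        ]]), 'k1': -0.06046927490931109, 'eye': array([0.16375758, 0.58273519, 0.37142977]), 'orientation': array([-0.28275848, -0.18464798,  1.15135392])}
```

View pics/scene0.png

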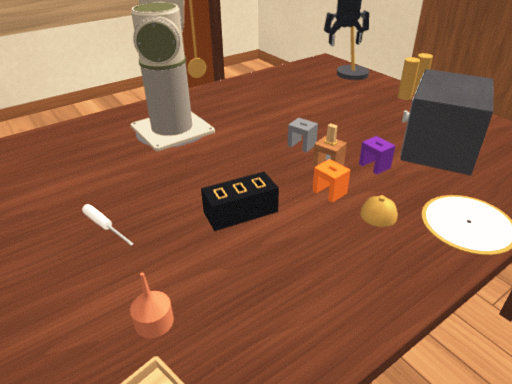

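View pics/side0.png

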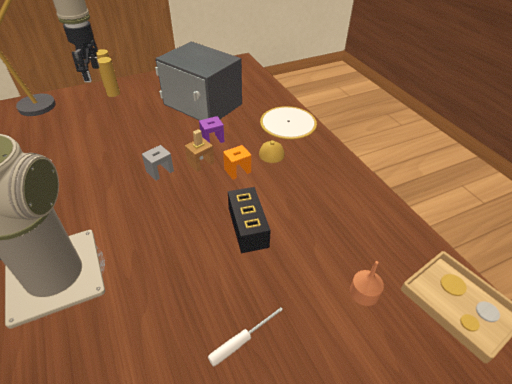

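The stand with a handle in it is at scene (331,145) and side (199,146). The look-alikes are grey (302,133), purple (377,153) and orange (332,178). I choose the natural-wood one that has a pale handle. The block's gaps are at scene (221,192), (239,188) and (258,183).

```bash
cat > h.py <<'E'
import cv2,numpy as np
from scipy.spatial.transform import Rotation as R
from plant import *
def ray(ci,uv):
    K=ci['camera_matrix'];k=ci['k1']
    x=(np.array(uv,float)-K[:2,2])/[K[0,0],K[1,1]];s=x.copy()
    for _ in range(8): s=x/(1+k*(s@s))
    d=R.from_rotvec(ci['orientation']).apply([s[0],-s[1],-1]);return np.array(ci['eye']),d
def onplane(ci,uv,z):
    e,d=ray(ci,uv);return e+d*(z-e[2])/d[2]
def bydepth(ci,uv,dep):
    e,d=ray(ci,uv);return e+d*dep
def blobs(mask,amin):
    n,l,st,c=cv2.connectedComponentsWithStats(mask.astype(np.uint8))
    return [(c[i],st[i],l==i) for i in range(1,n) if st[i,4]>=amin]
E
python3 - <<'E'
from h import *
for n,(x0,y0,x1,y1),(a0,b0,a1,b1) in(("scene",(200,170,285,228),(305,115,360,175)),("side",(220,180,275,255),(180,120,220,165))):
    z=np.load(n+'.npz');im=z['im'];d=z['d'];ci=camera_info(n)
    hsv=cv2.cvtColor(im,cv2.COLOR_BGR2HSV)
    m=np.zeros(d.shape,bool);m[y0:y1,x0:x1]=((hsv[...,2]>110)&(hsv[...,1]>90)&(hsv[...,0]>15)&(hsv[...,0]<35))[y0:y1,x0:x1]
    for c,s,l in blobs(m,15):
        ys,xs=np.where(l);r=cv2.minAreaRect(np.c_[xs,ys].astype(np.float32))
        print(n,s,r[0],onplane(ci,r[0],.075).round(4))
    # points of stand by depth
    P=np.array([[*bydepth(ci,(u,v),d[v,u]),*hsv[v,u]] for v in range(b0,b1) for u in range(a0,a1) if d[v,u]>0])
    t=P[P[:,2]>.085];print('handle',len(t),t[:,:3].min(0).round(3),t[:,:3].max(0).round(3),np.median(t[:,:3],0).round(4)); 
    tt=P[(P[:,2]>.120)];print('top',len(tt),tt[:,:3].mean(0).round(4))
    cv2.imwrite(f'pics/{n}c.png',cv2.resize(im[b0-5:b1+15,a0-10:a1+10],None,fx=5,fy=5,interpolation=cv2.INTER_CUBIC))
    for zz in(.131,):print([onplane(ci,q,zz).round(3) for q in([(332,126)] if n=="scene" else [(197,132)])])
a=cv2.imread('pics/scenec.png');b=cv2.imread('pics/sidec.png');h=max(a.shape[0],b.shape[0])
o=np.zeros((h,a.shape[1]+b.shape[1],3),np.uint8);o[:a.shape[0],:a.shape[1]]=a;o[:b.shape[0],a.shape[1]:]=b;cv2.imwrite('pics/crop.png',o);print(o.shape)
E
```

```text
scene [251 177  15  11  75] (258.2307434082031, 182.34616088867188) [ 0.5237 -0.014   0.075 ]
scene [233 182  14  12  77] (239.42001342773438, 187.5600128173828) [ 0.5146 -0.0633  0.075 ]
scene [213 187  15  12  81] (219.7692108154297, 192.65382385253906) [ 0.5042 -0.1124  0.075 ]
handle 161 [0.477 0.253 0.085] [0.503 0.274 0.132] [0.4925 0.259  0.1125]
top 51 [0.491  0.2616 0.1278]
[array([0.49 , 0.262, 0.131])]
side [236 193  16   9  78] (243.44232177734375, 196.71153259277344) [ 0.5233 -0.0137  0.075 ]
side [240 205  16  10  87] (247.55599975585938, 209.30799865722656) [ 0.5138 -0.0628  0.075 ]
side [244 218  17  10  90] (251.96153259277344, 222.8076934814453) [ 0.5042 -0.112   0.075 ]
handle 121 [0.472 0.253 0.085] [0.498 0.273 0.134] [0.4836 0.2596 0.1138]
top 46 [0.4842 0.2618 0.1277]
[array([0.485, 0.261, 0.131])]
(400, 675, 3)
```

View pics/crop.png

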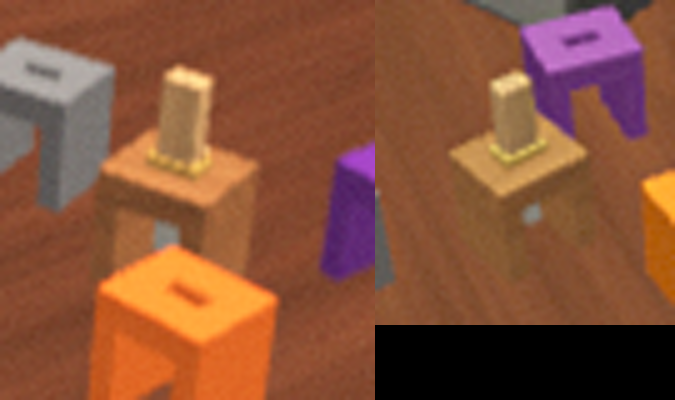

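The crop confirms it: a natural-wood stand with the pale handle and brass shoulder, next to the grey, purple and orange copies. Next I work out the approach.

```bash
cat >> h.py <<'E'
def dl(target):
    s=read_state();Rt=R.from_rotvec(s['tool_rot']);M=Rt.as_matrix()
    print('t',round(s['t'],2),'pos',s['eef_pos'].round(4),'toolx',M[:,0].round(3),'y',M[:,1].round(3),'z',M[:,2].round(3),'yangle',np.degrees(np.arctan2(M[1,1],M[0,1])).round(1))
    print('delta tool mm',(M.T@(np.array(target)-s['eef_pos'])*1000).round(1),'F',s['contact_force'].round(1),'w',round(s['width'],3),s['gripper_force'])
E
python3 - <<'E'
from h import *
for n,(a0,b0,a1,b1) in(("scene",(305,115,360,175)),("side",(180,120,220,170))):
    z=np.load(n+'.npz');im=z['im'];d=z['d'];ci=camera_info(n)
    P=np.array([bydepth(ci,(u,v),d[v,u]) for v in range(b0,b1) for u in range(a0,a1) if d[v,u]>0])
    for lo,hi in((.069,.083),):
        q=P[(P[:,2]>lo)&(P[:,2]<hi)&(np.hypot(P[:,0]-.487,P[:,1]-.262)<.05)];print(n,len(q),cv2.minAreaRect((q[:,:2]*1000).astype(np.float32)))
dl([.487,.262,.39])
E
```

```text
scene 263 ((487.6924743652344, 263.7421569824219), (73.85413360595703, 63.58100891113281), 14.613129615783691)
side 237 ((485.5360412597656, 265.01507568359375), (73.75218963623047, 64.89869689941406), 14.571832656860352)
t 0.1 pos [0.2384 0.5504 0.4037] toolx [-0.918  0.398  0.   ] y [ 0.398  0.918 -0.002] z [-0.001 -0.002 -1.   ] yangle 66.6
delta tool mm [-342.8 -165.8   14. ] F [ 0.6 -0.2  0.1] w 1.003 0.0
```

Request:
{"op": "drive_tool", "data": {
  "gripper": [1, 1, 1, 1, 1, 1, 1, 1, 1, 1, 1, 1],
  "delta_pos": [
    [-28.5, -13.8, 1],
    [-28.5, -13.8, 1],
    [-28.5, -13.8, 1],
    [-28.5, -13.8, 1],
    [-28.5, -13.8, 1],
    [-28.5, -13.8, 1],
    [-28.5, -13.8, 1],
    [-28.5, -13.8, 1],
    [-28.5, -13.8, 1],
    [-28.5, -13.8, 1],
    [-28.5, -13.8, 1],
    [-28.5, -13.8, 1]
  ],
  "yaw": [0, 0, 0, 0, 0, 0, 0, 0, 0, 0, 0, 0],
  "squeeze": 40
}}

```text
t: 1.1
eef_pos: [0.4871, 0.2612, 0.3922]
tool_rot: [-0.638, -3.076, 0.001]
contact_force: [1.2, 0.6, 0.1]
width: 0.999
gripper_force: 0.0
```

Request:
{"op": "drive_tool", "data": {
  "gripper": [1, 1, 1, 1, 1, 1, 1, 1],
  "delta_pos": [
    [0, 0, 0],
    [0, 0, 0],
    [0, 0, 0],
    [0, 0, 0],
    [0, 0, 0],
    [0, 0, 0],
    [0, 0, 0],
    [0, 0, 0]
  ],
  "yaw": [-6.3, -6.3, -6.3, -6.3, -6.3, -6.5, 0, 0]
}}

```text
t: 1.77
eef_pos: [0.4864, 0.2626, 0.3923]
tool_rot: [0.393, -3.116, 0.0]
contact_force: [-0.9, -0.2, -0.5]
width: 1.0
gripper_force: 0.0
```

```bash
python3 - <<'E'
from h import *
dl([.487,.262,.26])
ci=camera_info("wrist");im,d=grab_frame("wrist");np.savez('w.npz',im=im,d=d);cv2.imwrite('pics/w1.png',im)
P=np.array([[*bydepth(ci,(u,v),d[v,u]),u,v] for v in range(384) for u in range(512) if d[v,u]>0])
P=P[np.hypot(P[:,0]-.487,P[:,1]-.262)<.055]
for lo,hi in((.067,.079),(.125,.14)):
    q=P[(P[:,2]>lo)&(P[:,2]<hi)];print(len(q),len(q) and cv2.minAreaRect((q[:,:2]*1000).astype(np.float32)),np.median(q[:,2:],0))
E
```

```text
t 1.77 pos [0.4864 0.2626 0.3923] toolx [-0.969 -0.248  0.001] y [-0.248  0.969 -0.   ] z [-0.001 -0.    -1.   ] yangle 104.4
delta tool mm [ -0.6  -0.8 132.3] F [-0.9 -0.2 -0.5] w 1.0 0.0
4156 ((486.0470275878906, 267.25390625), (70.77096557617188, 60.12392044067383), 15.401782989501953) [7.35981969e-02 2.61000000e+02 1.75000000e+02]
710 ((485.701904296875, 267.1123046875), (24.146137237548828, 15.974947929382324), 15.3281888961792) [1.29394291e-01 2.63000000e+02 2.03000000e+02]
```

View pics/w1.png

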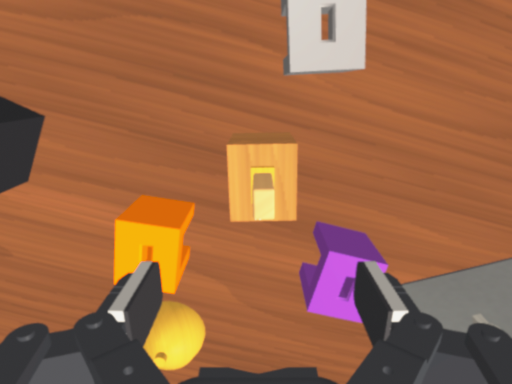

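The wrist view shows the handle at (263,200) between the open fingers, centred and square. I go down and grip.

Request:
{"op": "drive_tool", "data": {
  "gripper": [1, 1, 1, 1, 1, 1, 1, 1],
  "delta_pos": [
    [-0.5, 3, 10],
    [0, 0, 25],
    [0, 0, 25],
    [0, 0, 25],
    [0, 0, 25],
    [0, 0, 20],
    [0, 0, 0],
    [0, 0, 0]
  ],
  "yaw": [-1, 0, 0, 0, 0, 0, 0, 0]
}}

```text
t: 2.48
eef_pos: [0.4854, 0.2655, 0.261]
tool_rot: [0.424, -3.109, 0.002]
contact_force: [-0.9, 0.6, 0.7]
width: 0.999
gripper_force: 0.0
```

Request:
{"op": "drive_tool", "data": {
  "gripper": [0, 0, 0, 0, 0, 0, 0, 0, 0, 0, 0, 0],
  "delta_pos": [
    [0, 0, 0],
    [0, 0, 0],
    [0, 0, 0],
    [0, 0, 0],
    [0, 0, 0],
    [0, 0, 0],
    [0, 0, 0],
    [0, 0, 0],
    [0, 0, 0],
    [0, 0, 0],
    [0, 0, 0],
    [0, 0, 0]
  ],
  "yaw": [0, 0, 0, 0, 0, 0, 0, 0, 0, 0, 0, 0],
  "squeeze": 50
}}

```text
t: 3.48
eef_pos: [0.4865, 0.2658, 0.2634]
tool_rot: [-0.426, 3.112, 0.0]
contact_force: [-1.2, -0.4, 5.7]
width: 0.182
gripper_force: 50.0
```

```bash
python3 - <<'E'
from h import *
dl([.487,.265,.36]); print(read_state()['ft_torque'])
E
```

```text
t 3.48 pos [0.4865 0.2658 0.2634] toolx [-0.963 -0.268 -0.001] y [-0.268  0.963  0.   ] z [ 0.001  0.    -1.   ] yangle 105.6
delta tool mm [ -0.4  -0.9 -96.6] F [-1.2 -0.4  5.7] w 0.182 50.00386118888855
[-0.15653773  0.17658903  0.00545379]
```

Request:
{"op": "drive_tool", "data": {
  "gripper": [0, 0, 0, 0, 0, 0, 0, 0],
  "delta_pos": [
    [0, 0, -6],
    [0, 0, -12],
    [0, 0, -16],
    [0, 0, -16],
    [0, 0, -16],
    [0, 0, -16],
    [0, 0, -8],
    [0, 0, 0]
  ],
  "yaw": [0, 0, 0, 0, 0, 0, 0, 0]
}}

```text
t: 4.15
eef_pos: [0.4868, 0.266, 0.3558]
tool_rot: [-0.425, 3.108, 0.002]
contact_force: [0.7, 0.5, -0.9]
width: 0.183
gripper_force: 49.2
```

```bash
python3 - <<'E'
from h import *
dl([.5235,-.0138,.353]); print(read_state()['ft_torque'])
E
```

```text
t 4.15 pos [0.4868 0.266  0.3558] toolx [-0.963 -0.269 -0.004] y [-0.269  0.963  0.001] z [ 0.004  0.002 -1.   ] yangle 105.6
delta tool mm [  39.9 -279.4    2.4] F [ 0.7  0.5 -0.9] w 0.183 49.248865842819214
[0.02772286 0.05492858 0.02151952]
```

Request:
{"op": "drive_tool", "data": {
  "gripper": [0, 0, 0, 0, 0, 0, 0, 0, 0, 0, 0, 0],
  "delta_pos": [
    [2, -14, 0],
    [4, -26, 0],
    [4, -26, 0],
    [4, -26, 0],
    [4, -26, 0],
    [4, -26, 0],
    [4, -26, 0],
    [4, -26, 0],
    [4, -26, 0],
    [4, -26, 0],
    [2, -22, 0],
    [0, -9.5, 0]
  ],
  "yaw": [0, 0, 0, 0, 0, 0, 0, 0, 0, 0, 0, 0]
}}

```text
t: 5.15
eef_pos: [0.5222, -0.0173, 0.3513]
tool_rot: [0.422, -3.111, 0.001]
contact_force: [-0.5, 0.4, -1.6]
width: 0.18
gripper_force: 49.4
```

Request:
{"op": "drive_tool", "data": {
  "gripper": [0, 0, 0, 0, 0, 0, 0, 0],
  "delta_pos": [
    [0, 0, 0],
    [0, 0, 0],
    [0, 0, 0],
    [0, 0, 0],
    [0, 0, 0],
    [0, 0, 0],
    [0, 0, 0],
    [0, 0, 0]
  ],
  "yaw": [5, 6, 6, 6, 4, 0, 0, 0]
}}

```text
t: 5.82
eef_pos: [0.5225, -0.0142, 0.3521]
tool_rot: [-0.308, -3.125, -0.0]
contact_force: [-0.2, 0.2, -1.6]
width: 0.181
gripper_force: 49.4
```

```bash
python3 - <<'E'
from h import *
dl([.5235,-.0138,.353]); print(read_state()['ft_torque'])
ci=camera_info("wrist");im,d=grab_frame("wrist");cv2.imwrite('pics/w2.png',im)
hsv=cv2.cvtColor(im,cv2.COLOR_BGR2HSV)
m=(hsv[...,2]>110)&(hsv[...,1]>90)&(hsv[...,0]>15)&(hsv[...,0]<38)
for c,s,l in blobs(m,60):
    ys,xs=np.where(l);r=cv2.minAreaRect(np.c_[xs,ys].astype(np.float32));print('w',s,r,onplane(ci,r[0],.075).round(4))
ims=[]
for n,b in(("scene",(200,70,330,230)),("side",(190,70,300,260))):
    im,d=grab_frame(n);ims.append(cv2.resize(im[b[1]:b[3],b[0]:b[2]],(390,520)))
cv2.imwrite('pics/c2.png',np.hstack(ims))
E
```

```text
t 5.82 pos [ 0.5225 -0.0142  0.3521] toolx [-0.981  0.195  0.001] y [ 0.195  0.981 -0.   ] z [-0.001  0.    -1.   ] yangle 78.7
delta tool mm [-0.9  0.6 -0.9] F [-0.2  0.2 -1.6] w 0.181 49.381853342056274
[ 0.00687276 -0.00417661 -0.03783669]
w [ 176  173   36   51 1067] ((193.9600067138672, 198.27999877929688), (51.03242111206055, 33.61483383178711), 86.8201675415039) [ 0.5132 -0.0615  0.075 ]
w [ 236  173   45  172 4186] ((258.0, 258.5), (171.0, 44.0), 90.0) [ 0.5733 -0.0237  0.075 ]
w [ 111  174   38   50 1044] ((129.64503479003906, 198.48291015625), (52.753822326660156, 32.59870910644531), 83.2901611328125) [ 0.5037 -0.1103  0.075 ]
w [ 463  181   49   90 3337] ((490.5416259765625, 225.6865234375), (85.28077697753906, 49.2059211730957), 84.5596694946289) [0.5826 0.1663 0.075 ]
w [ 442  273   70   79 4468] ((476.5, 312.0), (78.0, 69.0), 90.0) [0.6659 0.1566 0.075 ]
w [  0 352  29  32 469] ((14.500017166137695, 370.0000305175781), (16.26345443725586, 38.890872955322266), 45.0) [ 0.6494 -0.2809  0.075 ]
```

View pics/w2.png

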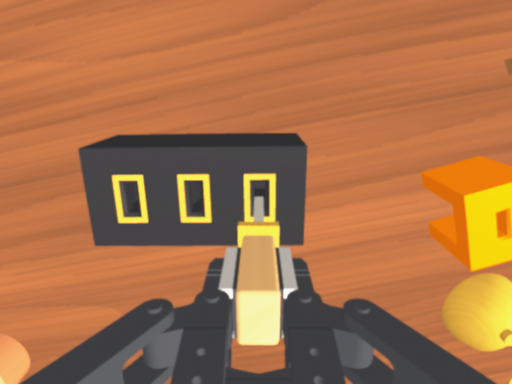

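View pics/c2.png

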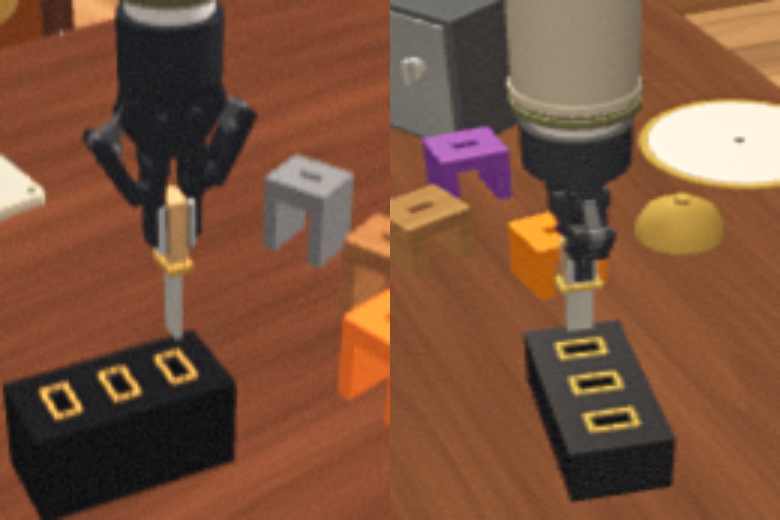

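The wrist view shows the blade tip at (259,198) in line with gap c's frame centre at (260,198). In the scene crop the tip is at about (258,174), and in the side view at (243,191). Next I compute the remaining offset.

```bash
python3 - <<'E'
from h import *
s=camera_info("scene");d=camera_info("side");w=camera_info("wrist")
z=.1057
print('tip scene',onplane(s,(258,173.5),z),'side',onplane(d,(243.3,190.5),z),'wrist far edge mid',onplane(w,(259,197.5),z))
print('gapc wrist',onplane(w,(260,198),.075))
E
```

```text
tip scene [ 0.52919582 -0.01823144  0.1057    ] side [ 0.52069354 -0.01935538  0.1057    ] wrist far edge mid [ 0.51285416 -0.01095933  0.1057    ]
gapc wrist [ 0.52339595 -0.01214446  0.075     ]
```

Request:
{"op": "drive_tool", "data": {
  "gripper": [0, 0, 0, 0, 0, 0, 0, 0],
  "delta_pos": [
    [-0.8, 0.7, 8],
    [0, 0, 8],
    [0, 0, 8],
    [0, 0, 5],
    [0, 0, 3],
    [0, 0, 3],
    [0, 0, 0],
    [0, 0, 0]
  ],
  "yaw": [0, 0, 0, 0, 0, 0, 0, 0]
}}

```text
t: 6.63
eef_pos: [0.5237, -0.0138, 0.3177]
tool_rot: [-0.313, -3.126, -0.0]
contact_force: [-0.1, 0.2, -1.2]
width: 0.178
gripper_force: 49.4
```

Request:
{"op": "drive_tool", "data": {
  "gripper": [0, 0, 0, 0, 0, 0],
  "delta_pos": [
    [0, 0, 4],
    [0, 0, 4],
    [0, 0, 4],
    [0, 0, 4],
    [0, 0, 0],
    [0, 0, 0]
  ],
  "yaw": [0, 0, 0, 0, 0, 0]
}}

```text
t: 7.13
eef_pos: [0.5235, -0.0137, 0.3012]
tool_rot: [-0.313, -3.125, 0.0]
contact_force: [1.0, -0.3, -1.6]
width: 0.179
gripper_force: 49.4
```

Request:
{"op": "drive_tool", "data": {
  "gripper": [0, 0, 0, 0, 0],
  "delta_pos": [
    [0, 0, 4],
    [0, 0, 4],
    [0, 0, 2],
    [0, 0, 0],
    [0, 0, 0]
  ],
  "yaw": [0, 0, 0, 0, 0]
}}

```text
t: 7.55
eef_pos: [0.5235, -0.0137, 0.2914]
tool_rot: [-0.313, -3.125, -0.0]
contact_force: [0.1, 1.6, -1.2]
width: 0.18
gripper_force: 49.4
```

Request:
{"op": "drive_tool", "data": {
  "gripper": [0, 0, 0, 0],
  "delta_pos": [
    [0, 0, 1],
    [0, 0, 1],
    [0, 0, 0],
    [0, 0, 0]
  ],
  "yaw": [0, 0, 0, 0]
}}

```text
t: 7.88
eef_pos: [0.5236, -0.0137, 0.2897]
tool_rot: [-0.313, -3.126, -0.0]
contact_force: [0.4, 0.6, -1.9]
width: 0.177
gripper_force: 49.4
```

Request:
{"op": "drive_tool", "data": {
  "gripper": [0, 0, 0, 0],
  "delta_pos": [
    [0, 0, 1],
    [0, 0, 1],
    [0, 0, 0],
    [0, 0, 0]
  ],
  "yaw": [0, 0, 0, 0]
}}

```text
t: 8.22
eef_pos: [0.5236, -0.0138, 0.2876]
tool_rot: [-0.313, -3.126, -0.0]
contact_force: [-0.4, 0.4, -0.8]
width: 0.18
gripper_force: 49.4
```

Request:
{"op": "drive_tool", "data": {
  "gripper": [0, 0, 0, 0],
  "delta_pos": [
    [0, 0, 1],
    [0, 0, 1],
    [0, 0, 1],
    [0, 0, 0]
  ],
  "yaw": [0, 0, 0, 0]
}}

```text
t: 8.55
eef_pos: [0.5235, -0.0137, 0.2844]
tool_rot: [-0.313, -3.126, 0.0]
contact_force: [-0.8, 0.6, -1.4]
width: 0.181
gripper_force: 49.4
```

Request:
{"op": "drive_tool", "data": {
  "gripper": [0, 0, 0, 0],
  "delta_pos": [
    [0, 0, 2],
    [0, 0, 2],
    [0, 0, 2],
    [0, 0, 2]
  ],
  "yaw": [0, 0, 0, 0]
}}

```text
t: 8.88
eef_pos: [0.5236, -0.0137, 0.2764]
tool_rot: [-0.313, -3.126, 0.0]
contact_force: [0.1, 0.0, -1.8]
width: 0.182
gripper_force: 49.4
```

Gap c took 45 mm with no force, so it is the wide one. I go up and try the middle gap.

Request:
{"op": "drive_tool", "data": {
  "gripper": [0, 0, 0, 0, 0, 0, 0, 0, 0, 0, 0, 0],
  "delta_pos": [
    [0, 0, -6],
    [0, 0, -14],
    [0, 0, -16],
    [0, 0, -16],
    [0, 0, -8],
    [0, 0, 0],
    [0, -10, 0],
    [0, -15, 0],
    [0, -15, 0],
    [0, -10, 0],
    [0, 0, 0],
    [0, 0, 0]
  ],
  "yaw": [0, 0, 0, 0, 0, 0, 0, 0, 0, 0, 0, 0]
}}

```text
t: 9.88
eef_pos: [0.5134, -0.0633, 0.3359]
tool_rot: [-0.315, -3.125, -0.001]
contact_force: [-0.8, 0.7, -1.6]
width: 0.181
gripper_force: 49.5
```

```bash
python3 - <<'E'
from h import *
dl([.5138,-.0628,.3012])
E
```

```text
t 9.88 pos [ 0.5134 -0.0633  0.3359] toolx [-0.98   0.2    0.001] y [0.2  0.98 0.  ] z [-0.001  0.001 -1.   ] yangle 78.5
delta tool mm [-0.3  0.6 34.7] F [-0.8  0.7 -1.6] w 0.181 49.49532866477966
```

Request:
{"op": "drive_tool", "data": {
  "gripper": [0, 0, 0, 0, 0, 0, 0, 0, 0],
  "delta_pos": [
    [-0.3, 0.4, 5],
    [0, 0, 5],
    [0, 0, 4],
    [0, 0, 4],
    [0, 0, 4],
    [0, 0, 4],
    [0, 0, 4],
    [0, 0, 0],
    [0, 0, 0]
  ],
  "yaw": [0, 0, 0, 0, 0, 0, 0, 0, 0]
}}

```text
t: 10.63
eef_pos: [0.514, -0.0624, 0.3064]
tool_rot: [-0.313, -3.125, -0.0]
contact_force: [-0.3, -0.0, -1.0]
width: 0.179
gripper_force: 49.5
```

Request:
{"op": "drive_tool", "data": {
  "gripper": [0, 0, 0, 0, 0, 0],
  "delta_pos": [
    [0, 0, 4],
    [0, 0, 4],
    [0, 0, 4],
    [0, 0, 2],
    [0, 0, 0],
    [0, 0, 0]
  ],
  "yaw": [0, 0, 0, 0, 0, 0]
}}

```text
t: 11.13
eef_pos: [0.514, -0.0625, 0.2924]
tool_rot: [-0.313, -3.125, 0.0]
contact_force: [-0.3, -0.5, -1.2]
width: 0.179
gripper_force: 49.5
```

Request:
{"op": "drive_tool", "data": {
  "gripper": [0, 0, 0, 0],
  "delta_pos": [
    [0, 0, 1],
    [0, 0, 1],
    [0, 0, 0],
    [0, 0, 0]
  ],
  "yaw": [0, 0, 0, 0]
}}

```text
t: 11.47
eef_pos: [0.5143, -0.0625, 0.291]
tool_rot: [0.313, 3.125, -0.0]
contact_force: [-0.2, -1.6, 1.8]
width: 0.179
gripper_force: 49.8
```

Request:
{"op": "drive_tool", "data": {
  "gripper": [0, 0, 0, 0],
  "delta_pos": [
    [0, 0, 1],
    [0, 0, 1],
    [0, 0, 0],
    [0, 0, 0]
  ],
  "yaw": [0, 0, 0, 0]
}}

```text
t: 11.8
eef_pos: [0.5144, -0.0624, 0.289]
tool_rot: [0.313, 3.125, 0.0]
contact_force: [0.9, -0.2, 3.0]
width: 0.177
gripper_force: 50.0
```

Request:
{"op": "drive_tool", "data": {
  "gripper": [0, 0, 0, 0],
  "delta_pos": [
    [0, 0, 1],
    [0, 0, 0],
    [0, 0, 0],
    [0, 0, 0]
  ],
  "yaw": [0, 0, 0, 0]
}}

```text
t: 12.13
eef_pos: [0.5143, -0.0624, 0.2878]
tool_rot: [0.313, 3.125, -0.0]
contact_force: [1.9, -1.1, 2.7]
width: 0.179
gripper_force: 50.0
```

Request:
{"op": "drive_tool", "data": {
  "gripper": [0, 0, 0, 0],
  "delta_pos": [
    [0, 0, 1],
    [0, 0, 1],
    [0, 0, 0],
    [0, 0, 0]
  ],
  "yaw": [0, 0, 0, 0]
}}

```text
t: 12.47
eef_pos: [0.5141, -0.0624, 0.2855]
tool_rot: [-0.313, -3.126, -0.0]
contact_force: [0.8, -0.3, 2.9]
width: 0.18
gripper_force: 50.0
```

Request:
{"op": "drive_tool", "data": {
  "gripper": [0, 0, 0],
  "delta_pos": [
    [0, 0, 1],
    [0, 0, 1],
    [0, 0, 0]
  ],
  "yaw": [0, 0, 0]
}}

```text
t: 12.72
eef_pos: [0.5141, -0.0624, 0.2835]
tool_rot: [-0.313, -3.126, -0.0]
contact_force: [0.1, -0.7, 4.0]
width: 0.177
gripper_force: 50.1
```

At 38 mm the force is steady at about 4–5 N. The tight gap would give more than 20 N here, so this is the light drag. I push home.

Request:
{"op": "drive_tool", "data": {
  "gripper": [0, 0, 0, 0, 0, 0],
  "delta_pos": [
    [0, 0, 2],
    [0, 0, 2],
    [0, 0, 2],
    [0, 0, 2],
    [0, 0, 2],
    [0, 0, 0]
  ],
  "yaw": [0, 0, 0, 0, 0, 0]
}}

```text
t: 13.22
eef_pos: [0.5138, -0.0623, 0.2728]
tool_rot: [-0.312, -3.125, -0.0]
contact_force: [1.1, -0.5, -2.0]
width: 0.185
gripper_force: 49.5
```

Request:
{"op": "drive_tool", "data": {
  "gripper": [0, 0, 0, 0, 0, 0, 0],
  "delta_pos": [
    [0, 0, 2],
    [0, 0, 2],
    [0, 0, 2],
    [0, 0, 2],
    [0, 0, 1],
    [0, 0, 0],
    [0, 0, 0]
  ],
  "yaw": [0, 0, 0, 0, 0, 0, 0]
}}

```text
t: 13.8
eef_pos: [0.5141, -0.0624, 0.2643]
tool_rot: [-0.313, -3.126, -0.0]
contact_force: [1.0, -0.5, -0.9]
width: 0.182
gripper_force: 49.7
```

The force read near zero while the arm was stationary. I check the drag while sliding.

Request:
{"op": "drive_tool", "data": {
  "gripper": [0, 0, 0, 0],
  "delta_pos": [
    [0, 0, -2],
    [0, 0, -2],
    [0, 0, -2],
    [0, 0, -2]
  ],
  "yaw": [0, 0, 0, 0]
}}

```text
t: 14.13
eef_pos: [0.5135, -0.0623, 0.272]
tool_rot: [-0.312, -3.124, -0.0]
contact_force: [0.1, -0.2, -6.8]
width: 0.179
gripper_force: 48.9
```

Request:
{"op": "drive_tool", "data": {
  "gripper": [0, 0, 0],
  "delta_pos": [
    [0, 0, 2],
    [0, 0, 2],
    [0, 0, 2]
  ],
  "yaw": [0, 0, 0]
}}

```text
t: 14.38
eef_pos: [0.5147, -0.0625, 0.2676]
tool_rot: [0.312, 3.124, -0.0]
contact_force: [-0.3, -0.9, 4.3]
width: 0.182
gripper_force: 49.9
```

Request:
{"op": "drive_tool", "data": {
  "gripper": [0],
  "delta_pos": [
    [0, 0, 1]
  ],
  "yaw": [0]
}}

```text
t: 14.47
eef_pos: [0.5147, -0.0625, 0.2663]
tool_rot: [0.312, 3.124, -0.0]
contact_force: [-0.2, -0.9, 2.6]
width: 0.18
gripper_force: 49.9
```

There is drag in both directions, about ±5.5 N around the baseline, so this is the right gap. I press until the shoulder seats.

Request:
{"op": "drive_tool", "data": {
  "gripper": [0, 0, 0, 0],
  "delta_pos": [
    [0, 0, 1],
    [0, 0, 1],
    [0, 0, 1],
    [0, 0, 0]
  ],
  "yaw": [0, 0, 0, 0]
}}

```text
t: 14.8
eef_pos: [0.5145, -0.0625, 0.2634]
tool_rot: [0.313, 3.125, -0.0]
contact_force: [-0.6, -0.3, 6.6]
width: 0.178
gripper_force: 50.4
```

Request:
{"op": "drive_tool", "data": {
  "gripper": [0, 0, 0],
  "delta_pos": [
    [0, 0, 1],
    [0, 0, 0],
    [0, 0, 0]
  ],
  "yaw": [0, 0, 0]
}}

```text
t: 15.05
eef_pos: [0.5146, -0.0625, 0.2633]
tool_rot: [0.312, 3.125, -0.0]
contact_force: [-4.6, 0.1, 15.8]
width: 0.18
gripper_force: 51.8
```

The shoulder is seated: the tool stopped at 0.2633 and the force rose to 16 N. I release.

Request:
{"op": "drive_tool", "data": {
  "gripper": [0, 0.4, 0.7, 1, 1, 1, 1, 1, 1, 1],
  "delta_pos": [
    [0, 0, -1],
    [0, 0, 0],
    [0, 0, 0],
    [0, 0, 0],
    [0, 0, 0],
    [0, 0, 0],
    [0, 0, 0],
    [0, 0, 0],
    [0, 0, 0],
    [0, 0, 0]
  ],
  "yaw": [0, 0, 0, 0, 0, 0, 0, 0, 0, 0]
}}

```text
t: 15.88
eef_pos: [0.5142, -0.0624, 0.2627]
tool_rot: [0.313, 3.126, -0.0]
contact_force: [1.0, -0.4, -0.3]
width: 1.0
gripper_force: 0.0
```

Request:
{"op": "drive_tool", "data": {
  "gripper": [1, 1, 1, 1, 1, 1, 1, 1, 1],
  "delta_pos": [
    [0, 0, -5],
    [0, 0, -15],
    [0, 0, -20],
    [0, 0, -20],
    [0, 0, -20],
    [0, 0, -20],
    [0, 0, -10],
    [0, 0, 0],
    [0, 0, 0]
  ],
  "yaw": [0, 0, 0, 0, 0, 0, 0, 0, 0]
}}

```text
t: 16.63
eef_pos: [0.5142, -0.0624, 0.3728]
tool_rot: [0.313, 3.125, -0.0]
contact_force: [0.7, -0.1, 0.0]
width: 0.998
gripper_force: 0.0
```

```bash
python3 - <<'E'
from h import *
dl([.5138,-.0628,.3])
ims=[]
for n,b in(("scene",(200,100,330,230)),("side",(190,130,320,260))):
    im,d=grab_frame(n);ci=camera_info(n);ims.append(cv2.resize(im[b[1]:b[3],b[0]:b[2]],(390,390)))
    P=np.array([bydepth(ci,(u,v),d[v,u]) for v in range(b[1],b[3]) for u in range(b[0],b[2]) if d[v,u]>0])
    q=P[(P[:,2]>.09)&(P[:,2]<.16)&(np.hypot(P[:,0]-.514,P[:,1]+.063)<.03)];print(n,len(q),np.percentile(q[:,2],98),np.median(q,0))
cv2.imwrite('pics/end.png',np.hstack(ims))
E
```

```text
t 16.63 pos [ 0.5142 -0.0624  0.3728] toolx [-0.98   0.198 -0.001] y [0.198 0.98  0.   ] z [ 0.001 -0.    -1.   ] yangle 78.6
delta tool mm [ 0.4 -0.4 72.8] F [ 0.7 -0.1  0. ] w 0.998 0.0
scene 174 0.1340812036014054 [ 0.5249982  -0.06894876  0.11749466]
side 143 0.1329029721105224 [ 0.51125833 -0.06933349  0.11849817]
```

View pics/end.png

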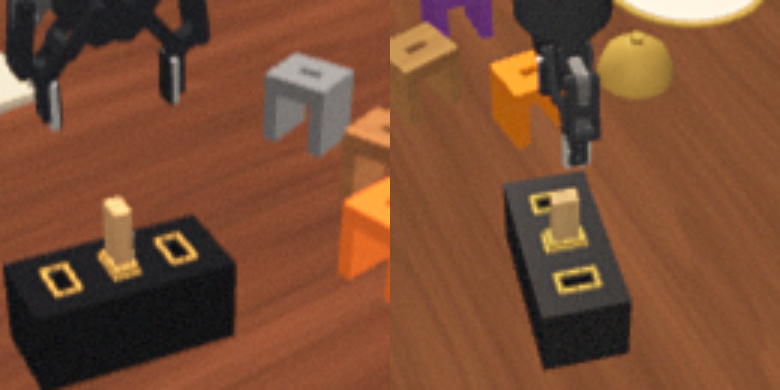

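The blade stands upright and home in the middle gap, with the handle at about (117,235) in the left crop and (565,220) in the right. The gripper is clear of it.

```bash
python3 -c "
from plant import *
print(close_job())"
```

```text
the job is handed in; nothing more can be done
None
```

The blade is upright, pushed home and let go in the middle gap, which gave a steady drag of about 5 N both ways; gap c was wide (no force to 45 mm), gap a was not tried, and the job is handed in with no verdict shown.

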